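Hold the cylinder lens over the model eye

TASK

Lift the cylinder lens, the one in the eight-sided mount with two ears, off the freely turning turntable and carry it over the top of the trial-lens rack to the model eye on the other side. Finish while still holding it there: level, centred about a centimetre above the top of the eye, with its ears in line with the two arms of the eye's stand (either way round). Touch neither the rack nor the eye and its stand with the lens or the gripper, let nothing topple or fall off the turntable (it may turn), and leave the other things on the table where they are.

Things in the scene. Friction and masses are not known exactly. Their poses are not given: they have to be found in the camera images.
- cylinder_lens: the lens to take: octagonal black ring mount, 48 mm across flats (each 20 mm long), 22 mm high, clear lens inside, two ears facing away from each other; lies flat on the turntable, 40 to 85 g. Origin: centre of its underside, z up. x runs through the ears (tips 35 mm from the centre, 8 mm wide, 6 to 16 mm above the underside); the flats facing +y and -y and the four diagonal ones are free to grip
- turntable: foot of the turntable, fixed to the table, left or right of the rack (the model eye is on the other side). Its white disc: radius 115 mm, top 34 mm above the table, steel stub on the axis (radius 8 mm, 12 mm above the disc). The lens lies 70 to 80 mm from the axis. Origin: on the axis at table height
- turntable_disc (a joint): angle of the turntable's disc, rad, positive anticlockwise from above; no brake or spring, it turns at a light touch
- model_eye: model eye looking straight up on a fixed grey stand: white 48 mm ball, small brown domed iris with dark pupil on top, 102 mm high in all; foot 110 mm across, 22 mm high, cup under the ball 60 mm across, 62 to 76 mm high. Two dark steel arms, 10 mm wide, lie at the foot (top 14 mm high) and reach to 90 mm from the centre. Origin: underside centre at table height; x along the arms, z up
- eye_top (a point): topmost point of the model eye, on its pupil, 102 mm above the table, on the eye's axis; axes as the model eye
- lens_rack: fixed wooden rack, 300 mm long (x), 44 mm wide (y), 80 mm high, with a row of standing round trial lenses that brings it to 115 mm; it stands between turntable and eye. Origin: underside centre at table height
- plain_lens: a lens in a plain round black ring without ears, 48 mm across, 22 mm high, on the turntable; not the one wanted. Origin: underside centre
- dropper_a: white dropper bottle, 26 mm across, 68 mm high, standing on the turntable. Origin: underside centre
- dropper_b: another such dropper bottle on the turntable. Origin: underside centre
- dropper_c: another such dropper bottle, standing on the table beside the model eye. Origin: underside centre
- steel_pot: closed steel pot, 52 mm across, about 50 mm high, on the table beside the model eye. Origin: underside centre
- spectacles: wire spectacles standing on the table beyond the rack, 130 mm wide, 43 mm high. Origin: at table height below the rims
- penlight: metal penlight, 130 mm long, 16 mm thick, lying on the table at the far side. Origin: below its middle
- occluder: black flat paddle, 170 mm long, 5 mm thick, lying on the table at the far side. Origin: underside of its handle
Things that resemble listed ones, but are neither listed nor needed, are in the scene too. Leave any green or yellow look-alike of the cylinder_lens alone.

How it is judged:
By the outcome, as a careful person would: the job done as asked, in the order asked, and still so for the second after the job is handed in, while the arm keeps its last pose, push and grip.
It also fails if it takes over 43 s, if anything falls off the work surface, if the arm or the gripper's body presses on something with over 40 N, if the wrist force passes 120 N, or if a joint passes its speed limit or range.

ROBOT

A 6-joint arm with a two-finger parallel gripper is mounted at the origin on the work surface. World frame = base frame: x ahead of the robot, y to its left, z up, the work surface at z = 0. Lengths are in m, angles in degrees, forces in N, time in s.
With the tool pointing down it reaches from about 0.375 to 0.75 m from the base axis. Payload 9 kg.
Tool frame: the origin (TCP) lies where the fingers leave the gripper's body, on its centre line; the fingertips stand 73 mm ahead of it and the grasp point (between the pads) lies 54 mm ahead of it (robot.tip_reach is the distance from the TCP to the fingertips, in m); z points along the fingers, y is the line along which they close (so a half turn about z gives the same grasp; the last joint's range is limited). The gripper opens to 85 mm and grips with 20 to 120 N. Pads are 22 mm wide; open, the fingers measure 114 mm over their backs; the gripper's body (76 mm by 85 mm) begins 54 mm behind the grasp point. The pads swing forward as they close: fully open they stand 13 mm farther back than shut.
Start: joints at [63.444, 5.964, 5.575, 89.605, 0, 77.527], TCP at [0.146, 0.582, 0.304] pointing down, gripper open.
Joint ranges: [-171.21, 171.21], [-48.23, 106.86], [-62.78, 66.21], [-105.2, 120.99], [-86.42, 89.51], [-180, 180]. Speed limits (degrees/s): [127.2, 127.2, 147.25, 180, 180, 180].

INTERFACE

Orientations are given as [roll, pitch, yaw] about the fixed x, y, z axes, in that order (R = Rz(yaw) Ry(pitch) Rx(roll)).
In Python, from plant import robot gives the robot as it stands. Calls block until the motion is done:
- robot.move_pose(position, orientation): joint-space move of the TCP to a pose.
- robot.line_to(position, vel=0.15, rotation=None, guard=None): straight line of the TCP; rotation=None keeps the orientation; vel is the mean speed in m/s. With guard (N) it stops when the force on the tool has changed by that much, and returns True; else False.
- robot.goto_joints(angles): joint-space move.
- robot.set_gripper(opening): finger opening in m; the grip force is fixed at half the most; returns when the fingers have stopped.
- robot.pause(seconds).
- robot.ik(position, orientation): joint angles nearest the present ones, or None.
- robot.observe(): the state.
- robot.grab_frame(name): name is "side" or "top"; returns the picture (420x560x3 uint8, blue, green, red); there is no depth.
- robot.get_calibration(name): a dict with "vertical_fov" (degrees; the focal length in pixels is half the picture's height over the tangent of half this angle, whatever the lens; pixels are square), "cx", "cy" (the principal point, pixels), "k1" (the pictures are not rectified: a ray, as slopes to the right and down, at radius r is drawn at 1 + k1 r^2 times it, then the intrinsics apply), "rvec" (rotation vector, rad) and "tvec" (3), from world to camera coordinates, as OpenCV has them. Camera axes: x right, y down, z forward; pixel columns grow to the right and rows downward; lengths in m; the calibration is good to about 2 mm. A picture is of the moment at which its call begins. get_calibration takes no time and is no camera call.
A pose or a line that the arm cannot do raises robot.IKError and nothing moves.
- robot.job_done(): hands the job in; it is judged then, once.
The state is a dict: "time": time; "q": joint angles; "qvel": joint speeds; "joint_torque": joint torques, N m; "tool_pos": TCP position; "tcp_rot": TCP orientation; "ft_force": force on the tool from outside, world axes, zero at the start; "torque": the same for the moment, N m; "gripper_width": finger opening in m; "gripper_force": force on a finger pad.
Only numpy, scipy, OpenCV 4.12 (cv2) and the standard library are available. Lean on these libraries where they do the work, as an engineer would, in place of code of your own. Each camera call takes 0.05 s, during which the arm holds its last target. There are 200 camera calls.

## Working session

There is one attempt and no reset: what is moved stays moved. The work goes in short steps, each a Python script; the robot and the scene stay as the last script left them, time stands still between calls to the robot, and variables do not carry over. Pictures are saved under pics/ and viewed, at most 10 in all, crops included, and the job is handed in when it is done.

```bash
mkdir -p pics; ls
python3 - <<'E'
from plant import robot
import cv2
for n in("top","side"):
    cv2.imwrite(f"pics/{n}0.png",cv2.resize(robot.grab_frame(n),None,fx=1.4,fy=1.4)); print(n,robot.get_calibration(n))
s=robot.observe();print(s["time"],s["tool_pos"],s["tcp_rot"])
E
```

```text
pics
top {'vertical_fov': 43.754815037119066, 'cx': 271.4701725875041, 'cy': 209.2715648487233, 'k1': -0.018764926082642044, 'rvec': array([ 2.17487172, -2.17072214,  0.0712677 ]), 'tvec': array([0.04230895, 0.55818269, 1.5210921 ])}
side {'vertical_fov': 52.32694839554673, 'cx': 275.0009203293885, 'cy': 214.1410361724873, 'k1': -0.13791802566482694, 'rvec': array([ 0.28691565, -2.75031956,  1.29359568]), 'tvec': array([0.54322493, 0.13426831, 1.04873172])}
0.1 [0.14589598 0.58177944 0.30322635] [-1.79934970e+02 -1.35463811e-02  1.65915270e+02]
```

View pics/top0.png

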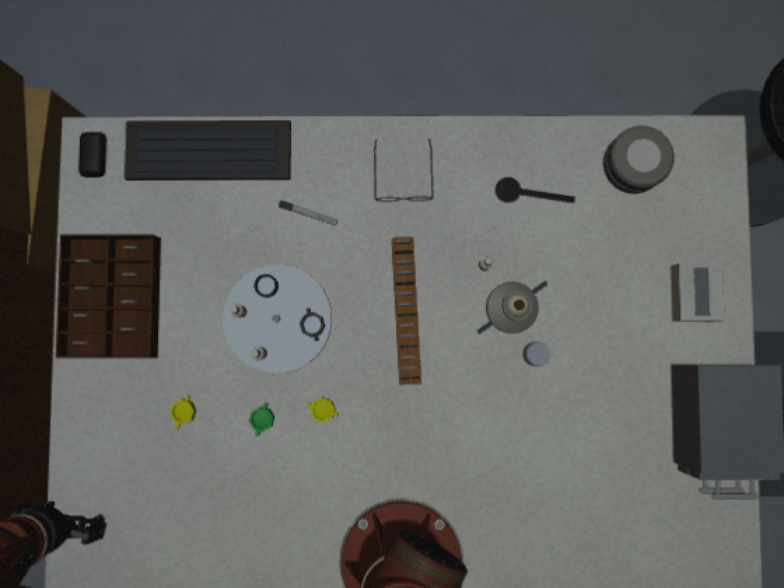

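View pics/side0.png

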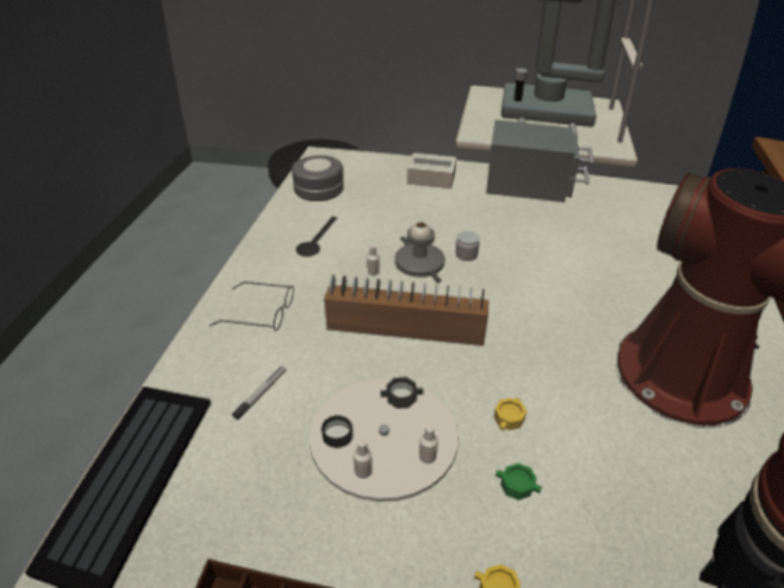

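The top picture shows the octagonal lens with ears at about (312,325) in the 1.4x view, on the disc centred at (277,318). The eye's iris is at (518,306), with arm tips near (479,332) and (547,284). The rack runs x≈392–420, y≈237–384. The side view agrees, with the lens at (402,392).

```bash
cat > h.py <<'E'
import numpy as np, cv2
from plant import robot
def ray(n,p):
    c=robot.get_calibration(n); f=210/np.tan(np.radians(c["vertical_fov"]/2))
    d=(np.atleast_2d(p)-[c["cx"],c["cy"]])/f; u=d.copy()
    for _ in range(20): u=d/(1+c["k1"]*(u**2).sum(1,keepdims=True))
    R=cv2.Rodrigues(c["rvec"])[0]
    return -R.T@c["tvec"], np.c_[u,np.ones(len(u))]@R
def onplane(n,p,z):
    o,v=ray(n,p); return (o+v*((z-o[2])/v[:,2])[:,None])[:,:2]
def blob(mask,seed,rad):
    """pixels of mask within rad of seed"""
    y,x=np.nonzero(mask); k=np.hypot(x-seed[0],y-seed[1])<rad
    return np.c_[x,y][k].astype(float)
def axis(P):
    w,v=np.linalg.eigh(np.cov(P.T)); return np.degrees(np.arctan2(v[1,1],v[0,1]))%180,np.sqrt(w)
E
python3 - <<'E'
from h import *
t=robot.grab_frame("top"); s=robot.grab_frame("side")
g=cv2.cvtColor(t,6); 
c1=cv2.resize(t[205:260,190:260],None,fx=5.5,fy=5.5,interpolation=0); c2=cv2.resize(t[195:250,335:405],None,fx=5.5,fy=5.5,interpolation=0)
cv2.imwrite("pics/c.png",np.hstack([c1,c2]))
L=blob(g<115,(223,232),15); print("lens n",len(L))
P=onplane("top",L,.05)
print("mean",P.mean(0),"axis",axis(P)); 
pr=(P-P.mean(0))@np.array([np.cos(np.radians(axis(P)[0])),np.sin(np.radians(axis(P)[0]))]);print("ext",pr.min(),pr.max())
gs=cv2.cvtColor(s,6); 
for n,im in(("top",t),("side",s)):
    h=cv2.cvtColor(im,40); seed=(370,218) if n=="top" else (300,161)
    B=blob((h[...,1]>110)|(h[...,2]<60),seed,7 if n=="top" else 5); print(n,"iris",len(B),B.mean(0),onplane(n,B.mean(0),.099))
a=onplane("top",[(342,237),(390.5,203)],.014);print("arms",a,np.degrees(np.arctan2(*(a[1]-a[0])[::-1])))
d=onplane("top",[(277/1.4,318/1.4)],.046);print("axis",d)
r=onplane("top",np.array([(392,237),(413,237),(400,384),(421,384)])/1.4,.08);print("rack",r)
print(onplane("side",[(402/1.4,385/1.4)],.056),onplane("top",np.array([(238,312),(259,353),(266,286)])/1.4,.06))
E
```

```text
lens n 193
mean [0.48979982 0.17992398] axis (np.float64(48.169103697270835), array([0.0161773 , 0.01997334]))
ext -0.040835561960489056 0.03443148481444864
top iris 36 [370.41666667 217.30555556] [[ 0.52975234 -0.23459985]]
side iris 0 [nan nan] [[nan nan]]
arms [[ 0.47697576 -0.16490597]
 [ 0.57793356 -0.3093851 ]] -55.055273534979705
axis [[0.50382585 0.25692563]]
rack [[ 0.66824284  0.01838699]
 [ 0.66825167 -0.02449148]
 [ 0.36997477  0.00194433]
 [ 0.37010058 -0.04023914]]
[[0.49003369 0.17644232]] [[0.51538547 0.33554246]
 [0.43128417 0.29078356]
 [0.56925453 0.27843883]]<stdin>:13: RuntimeWarning: Mean of empty slice.
  ret = um.true_divide(
```

View pics/c.png

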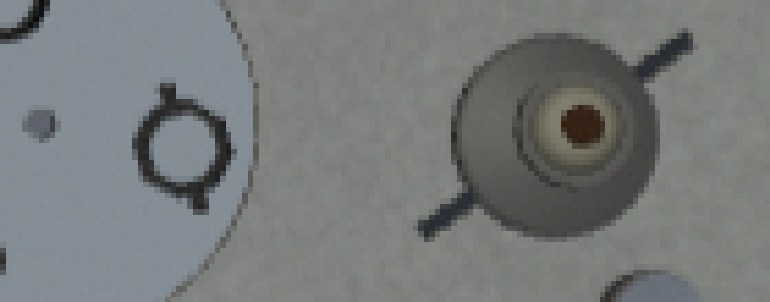

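The crop shows the ring centre at full-picture pixel (223,231.5) with ears at (220,221) and (226,242.5). The iris is at (440,218), and the arm tips run (411,237)→(459.5,202) (right crop offset 335). The mask also took in the disc rim, so I'll refine it and then approach.

```bash
cat > m.py <<'E'
from h import *
def measure():
    t=robot.grab_frame("top"); g=cv2.cvtColor(t,6)
    L=blob(g<95,(222.8,231.3),13.5); P=onplane("top",L,.050)
    c=P.mean(0)
    for _ in range(10):
        r=np.hypot(*(P-c).T); R=P[r<.027]
        c=(cv2.minEnclosingCircle(R.astype(np.float32))[0]+R.mean(0))/2
    E=P[np.hypot(*(P-c).T)>.0285]; a=E-c; th=np.arctan2(a[:,1],a[:,0])
    phi=np.degrees(np.angle(np.mean(np.exp(2j*th)))/2)
    return c,phi,len(L),np.round(np.degrees(th))
E
python3 - <<'E'
from m import *
print(measure(),robot.tip_reach)
t=robot.grab_frame("top");h=cv2.cvtColor(t,40);g=cv2.cvtColor(t,6)
A=np.vstack([blob(g<95,(375-33,237),7),blob(g<95,(390.5,203),7)])
print(len(A),A.min(0),A.max(0));Q=onplane("top",A,.014);print("arm",axis(Q))
I=blob(h[...,1]>130,(370,218),6);print(len(I),"iris",onplane("top",I.mean(0),.099))
for y in (180,16,-164):print(y,robot.ik([.49,.18,.2],[180,0,y]),)
for y in (125,-55):print(y,robot.ik([.529,-.2355,.187],[180,0,y]),)
E
```

```text
(array([0.49106554, 0.18358844]), np.float64(24.157183232788327), 157, array([  19.,   14.,   10.,   21.,   16.,   10.,   22.,   17.,  -88.,
        -92.,  -96., -110., -114., -161., -156., -173., -168., -163.,
       -158., -169., -164.])) 0.0726
54 [341. 201.] [390. 238.]
arm (np.float64(126.00461308224571), array([0.0030159 , 0.08008489]))
31 iris [[ 0.52970361 -0.23388607]]
180 [  5.79557452  -7.37723974 -18.4643928   78.91284694   0.
   5.79557452]
16 [  5.79557452  -7.37723974 -18.4643928   78.91284694   0.
 169.79557452]
-164 [  5.79557452  -7.37723974 -18.4643928   78.91284694   0.
 -10.20442548]
125 [-36.93080402   2.94822395  -9.74316148  77.30861457   0.
  18.06919598]
-55 [ -36.93080402    2.94822395   -9.74316148   77.30861457    0.
 -161.93080402]
```

Run:
```python
from h import *
t=robot.grab_frame("top"); g=cv2.cvtColor(t,6)
u=cv2.resize(g,None,fx=4,fy=4,interpolation=cv2.INTER_CUBIC)
def comp(th,seed,rad):
    m=np.uint8(u<th); n,l,st,_=cv2.connectedComponentsWithStats(m)
    y,x=np.nonzero(l); k=np.hypot(x/4-seed[0],y/4-seed[1])<rad
    i=np.bincount(l[y[k],x[k]]).argmax(); y,x=np.nonzero(l==i); return (np.c_[x,y]+.5)/4-.5
for th in(85,95,105):
    L=comp(th,(223,231.5),13); P=onplane("top",L,.048); c=onplane("top",[(223,231.5)],.05)[0]
    for _ in range(8):
        d=P-c;r=np.hypot(*d.T); R=P[r<.027]; c=np.array(cv2.minEnclosingCircle(R.astype(np.float32))[0])
    e=d[r>.0285]; th_=np.arctan2(e[:,1],e[:,0]); s=np.cos(th_-np.radians(16))>0
    m1,m2=e[s].mean(0),e[~s].mean(0); v=m1-m2
    print(th,len(L),r.max(),"c",c,"mean",P.mean(0),"earmid",c+(m1+m2)/2,"phi",np.degrees(np.arctan2(v[1],v[0])))
    Y,X=np.nonzero(u<th);p=(np.c_[X,Y]+.5)/4-.5
    C=[p[np.hypot(*(p-q).T)<6] for q in((343,236.5),(389.5,203.5))]
    Q=[onplane("top",k,.013) for k in C]; v=Q[1].mean(0)-Q[0].mean(0)
    print("  arm",[len(k) for k in C],np.degrees(np.arctan2(v[1],v[0])),axis(np.vstack(Q))[0],"tipmid",(max(Q[0],key=lambda a:a[1])+min(Q[1],key=lambda a:a[1]))/2)
```

```text
85 2158 0.036061080316959204 c [0.49115515 0.18316306] mean [0.49118679 0.1839842 ] earmid [0.49141413 0.18367722] phi 16.289989022392014
  arm [406, 394] -54.01922929971448 125.98708295259985 tipmid [ 0.52936142 -0.23511723]
95 2382 0.03650477336599438 c [0.49115118 0.18317889] mean [0.49116188 0.18408717] earmid [0.49135719 0.18370745] phi 16.48211554675516
  arm [453, 443] -54.00516536594366 126.00136119113316 tipmid [ 0.53122348 -0.23477807]
105 2623 0.03674177527706634 c [0.491144   0.18320812] mean [0.49116165 0.18409018] earmid [0.49137374 0.18374879] phi 16.31176386730119
  arm [505, 495] -54.023941238491986 125.98427350005429 tipmid [ 0.53010553 -0.23476184]
```

Run:
```python
from h import *
Y=-163.7
robot.move_pose([.4912,.1835,.20],[180,0,Y])
print(robot.line_to([.4912,.1835,.1095],vel=.08,guard=6))
s=robot.observe();print(s["time"],s["tool_pos"],s["ft_force"],s["gripper_width"])
cv2.imwrite("pics/a.png",np.hstack([cv2.resize(robot.grab_frame("side")[200:380,190:370],(400,400)),cv2.resize(robot.grab_frame("top")[170:270,170:270],(400,400))]))
```

```text
False
3.575 [0.49162009 0.18354628 0.11013552] [0.57152396 0.37580923 0.05353183] 0.0852444155352003
```

View pics/a.png

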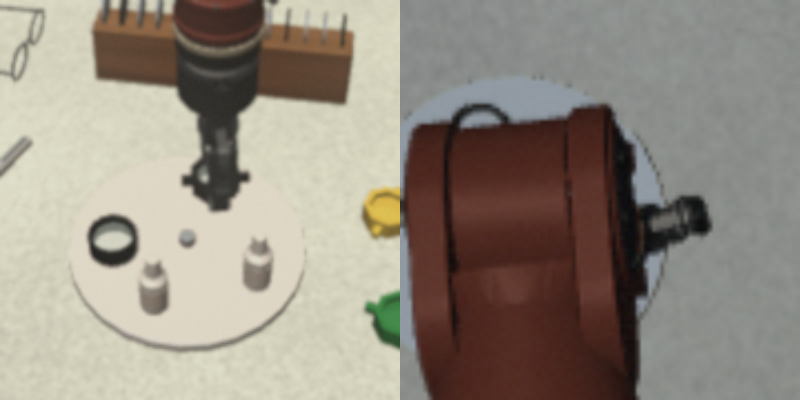

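The side view shows the gripper straddling the lens, with an ear visible on each side at (187,180) and (245,178). The bottles and the plain lens are undisturbed. Next I'll close, lift and check.

Run:
```python
from h import *
robot.set_gripper(.040)
s=robot.observe();print(s["time"],s["tool_pos"],s["ft_force"],s["gripper_width"],s["gripper_force"])
robot.line_to([.4912,.1835,.29],vel=.1)
s=robot.observe();print(s["time"],s["tool_pos"],s["ft_force"],s["gripper_width"],s["gripper_force"])
cv2.imwrite("pics/b.png",cv2.resize(robot.grab_frame("side")[120:370,160:410],(600,600)))
```

```text
4.125 [0.49155352 0.18353187 0.10998752] [-3.80010412e-03 -3.80716623e-01  4.65048981e+00] 0.046533400277838116 62.02127370983362
6.0833 [0.49101024 0.18346057 0.2894338 ] [ 0.31815165 -0.16881008 -0.67537422] 0.046700610487482475 61.465903893113136
```

View pics/b.png

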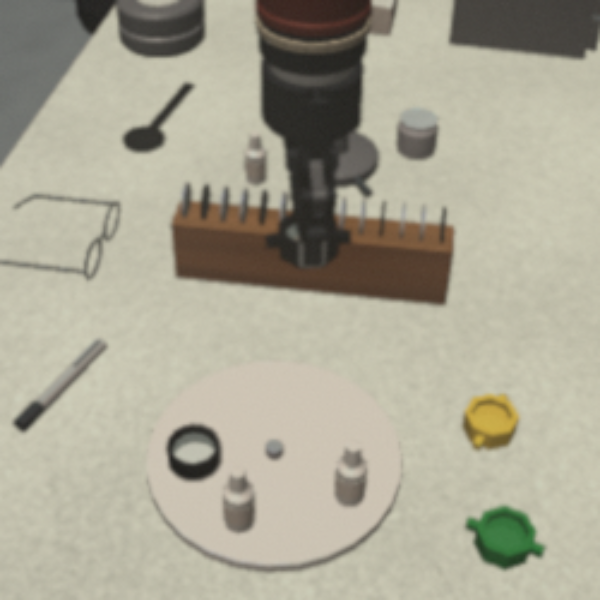

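The lens is held level, with its ears at (272,240) and (347,237) on both sides of the fingers. The disc and the other things are in place. Next I'll carry it over.

Run:
```python
from h import *
e=np.array([(272,240),(347,237)])/2.4+[160,120]
p=onplane("side",e,.2244);print("ears",p,p.mean(0),np.degrees(np.arctan2(*(p[1]-p[0])[::-1])))
robot.move_pose([.5297,-.2343,.29],[180,0,126])
s=robot.observe();print(s["time"],s["tool_pos"],s["tcp_rot"],s["gripper_width"],s["gripper_force"])
robot.pause(.3)
im=robot.grab_frame("side");cv2.imwrite("pics/d.png",cv2.resize(im[60:210,230:380],(600,600),interpolation=cv2.INTER_CUBIC))
```

```text
ears [[0.51845631 0.18963639]
 [0.45853877 0.17311148]] [0.48849754 0.18137394] -164.58144895460245
7.6833 [ 0.53000819 -0.23328757  0.29010296] [ 1.79984196e+02 -5.45087305e-03  1.26109946e+02] 0.046786513208238074 61.44979574717581
```

View pics/d.png

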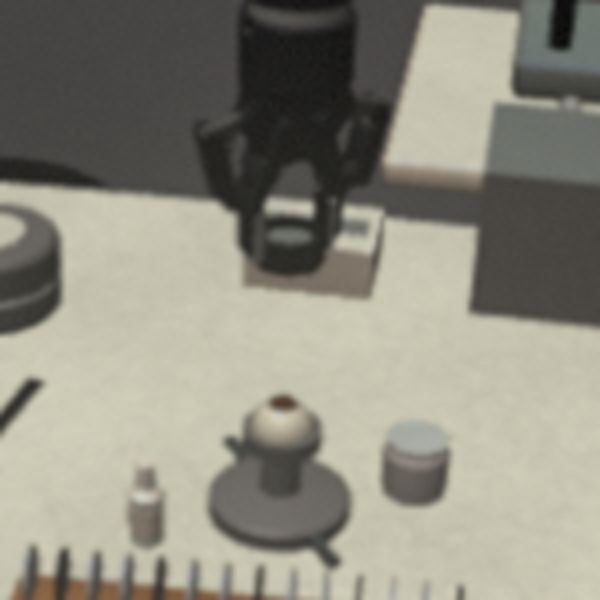

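The lens hangs above and slightly behind the eye, free of everything, with the lens opening at (290,236) and the iris at (283,402) in the 4x crop. I'll check the in-hand offset against the side camera's own bias.

Run:
```python
from h import *
im=robot.grab_frame("side"); h=cv2.cvtColor(im,40)
B=blob((h[...,1]>95)&(h[...,2]<130),(300.7,160.5),5);print(len(B),B.mean(0))
print("iris side",onplane("side",[B.mean(0),(283/4+230-.4,402/4+60-.4)],.0995))
print("rim centre side",onplane("side",[(289.5/4+229.6,236/4+59.6)],.234))
# triangulated iris from both views
o1,v1=ray("side",[(300.4,160.2)]);o2,v2=ray("top",[(370.3,217.5)])
A=np.c_[v1[0],-v2[0]];k=np.linalg.lstsq(A,o2-o1,rcond=None)[0];print(o1+k[0]*v1[0],o2+k[1]*v2[0])
```

```text
3 [300. 160.]
iris side [[ 0.52994287 -0.2343741 ]
 [ 0.52885392 -0.23405168]]
rim centre side [[ 0.52902909 -0.23342289]]
[ 0.52873065 -0.23431381  0.09900868] [ 0.52920497 -0.23426184  0.09903072]
```

Run:
```python
from h import *
robot.line_to([.5302,-.2355,.27],vel=.08)
print(robot.line_to([.5302,-.2355,.188],vel=.04,guard=6)); robot.pause(.5)
s=robot.observe();print(s["time"],s["tool_pos"],s["tcp_rot"],s["ft_force"],s["gripper_width"],s["gripper_force"])
im=robot.grab_frame("side");cv2.imwrite("pics/e.png",cv2.resize(im[100:210,240:350],(800,800),interpolation=cv2.INTER_CUBIC)[:600])
```

```text
False
11.1833 [ 0.53018633 -0.23549772  0.18797638] [-1.79997854e+02 -1.64656549e-03  1.25999474e+02] [-0.59058829  0.22237287 -0.80776149] 0.04666618830880926 61.47875228896737
```

View pics/e.png

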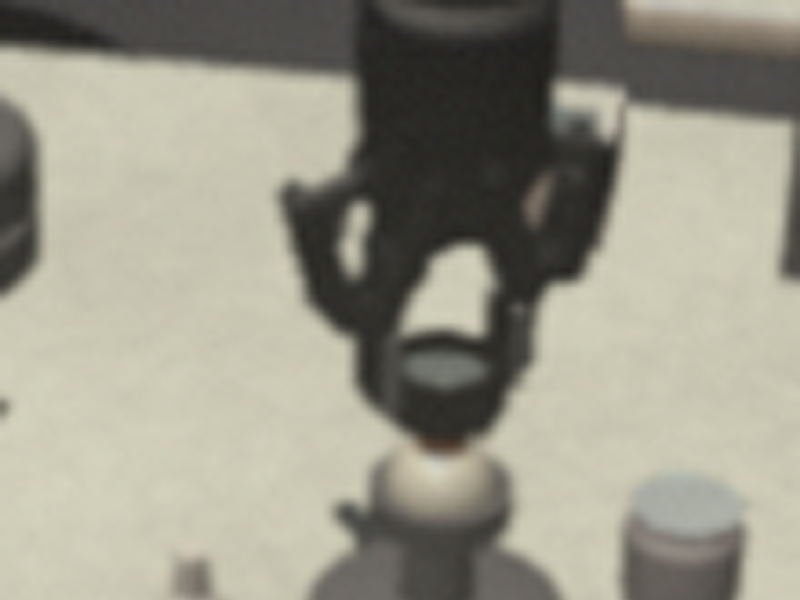

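The lens is directly above the ball: ring centre at column 443, iris at column 440 (about 1 mm apart), with its bottom front edge at row 435 in this crop. I'll check the height from that edge.

Run:
```python
from h import *
o,v=ray("side",[(440/7.27+239.6,435/7.27+99.6),(443/7.27+239.6,333/7.27+99.6)])
for i,y in((0,-.2343+.025),(1,-.2343-.025)): k=(y-o[1])/v[i,1];print((o+k*v[i]))
```

```text
[ 0.52613726 -0.2093      0.11745873]
[ 0.53364348 -0.2593      0.13389988]
```

Run:
```python
from h import *
robot.line_to([.5299,-.2352,.1873],vel=.02); robot.pause(.5)
s=robot.observe();print(s["time"],s["tool_pos"],s["gripper_force"]);print(robot.job_done())
```

```text
11.9833 [ 0.52991523 -0.23520933  0.18730451] 61.47954541258514
the job is handed in; nothing more can be done
None
```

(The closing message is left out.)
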